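# Prop the storage box's lid on its stay

## Robot

A 6-joint arm with a two-finger parallel gripper is mounted at the origin on the work surface. World frame = base frame: x ahead of the robot, y to its left, z up, the work surface at z = 0. Lengths are in m, angles in rad, forces in N, time in s.
With the tool pointing down it reaches from about 0.225 to 0.875 m from the base axis. Payload 3.4 kg.
Tool frame: the origin (TCP) lies at the very end of the fingers, on their centre line; the grasp point (between the pads) lies ctrl.grip_point_offset behind it (ctrl.grip_point_offset is the distance from the TCP to the grasp point, in m); z points along the fingers, y is the line along which they close (so a half turn about z gives the same grasp; the last joint's range is limited). The gripper opens to 85 mm and grips with 20 to 120 N. Pads are 22 mm wide; open, the fingers measure 114 mm over their backs; the gripper's body (76 mm by 85 mm) begins 54 mm behind the grasp point. The pads swing forward as they close: fully open they stand 13 mm farther back than shut.
Start: joints at [-1.454, 0.276, 1.505, -0, 1.361, -0.121], TCP at [0.135, -0.559, 0.231] pointing down, gripper open.
Joint ranges: [-2.89, 2.89], [-0.75, 2.08], [0.22, 2.7], [-1.18, 4.32], [0.11, 2.71], [-2.7, 2.7]. Speed limits (rad/s): [2.57, 2.57, 3.14, 3.14, 3.14, 3.14].

## Interface

Orientations are given as [roll, pitch, yaw] about the fixed x, y, z axes, in that order (R = Rz(yaw) Ry(pitch) Rx(roll)).
In Python, from station import telemetry, imaging, ticket, nets, ctrl gives the robot as it stands.
- The arm moves only by the tool move_arm, never from a script. Its argument "rows" is a list that holds one entry, the list of rows, each a list of 5 numbers: the finger opening in mm, from 0 to 85.4, then the shift along the tool's x, y, z in units of 0.1 m (1.0 is 0.1 m), then the turn about the tool's z in units of 60 degrees (1.0 is 60 degrees). A call has 1 to 10 rows; each row shifts and turns the commanded pose from where the row before left it, along the tool's axes as they then stand; what a row does not reach is not made up. A row lasts 1/12 s, in which the tool goes at most 41.7 mm and 7.16 degrees, less where a joint would pass 70% of its speed; a pose out of reach is approached as far as the arm can. A call with a number of a shift or a turn outside -1 to 1 is refused whole. A call with a gripper value outside its range is refused whole. The fingers move at their own pace and stop on an object; the grip force is fixed at half the most. Time passes only in rows, so rows that do not move let the fingers close. It gives the time, the measured TCP pose, the force, the opening and the grip force at its end, in the units of the state.
- telemetry.observe(): the state, without advancing time (a new reading comes with each control period).
- imaging.snapshot(name): name is "side" or "top" or "wrist"; returns (picture, depth): 420x560x3 uint8, red, green, blue; 420x560 float32, m along the optical axis (not along the pixel's ray), 0 where there is no reading.
- imaging.camera_model(name): a dict with "K" (3x3 intrinsics, pixels), "R" (3x3) and "t" (3): a world point X has camera coordinates R X + t. Camera axes: x right, y down, z forward; pixel columns grow to the right and rows downward; lengths in m; the calibration is good to about 2 mm. A picture is of the moment at which its call begins: read the wrist's pose just before it. camera_model takes no time and is no camera call; for the wrist camera it gives the pose at the moment of the call.
- ticket.finish_job(): hands the job in; it is judged then, once.
Trained networks look in the newest picture that a camera, given by its name, has taken for a name from the list of things; names that differ only in an ending like _2 or _b are one class to them, and where a whole thing is asked for, a point or a joint stands for the part that bears it (a point fixed in the world has none). Each returns a list of dicts, best first, with "p" (0 to 1); they miss things now and then, are a little off and sometimes report something else, mostly with a low value. They report only what shows in the picture. A call takes as long as a camera call.
- nets.silhouettes(target, camera): "region" (420x560 bool, what is visible of it) and "box" ([left, top, right, bottom] in pixels, round what is visible of it).
- nets.tip_of(target, camera): "xy" ([column, row] in pixels: a listed point, or the origin of a listed thing).
The state is a dict: "time": time; "joint_pos": joint angles; "joint_vel": joint speeds; "joint_torque": joint torques, N m; "tcp_pos": TCP position; "ee_rot": TCP orientation; "ft_force": force on the tool from outside, world axes, zero at the start; "torque": the same for the moment, N m; "width": finger opening in m; "grip_force": force on a finger pad.
Only numpy, scipy, OpenCV 4.12 (cv2) and the standard library are available. Lean on these libraries where they do the work, as an engineer would, in place of code of your own. Each camera call takes 0.05 s, during which the arm holds its last target. There are 200 camera calls.

## Task

Prop the lid of the storage box open on its stay: swing the yellow stay up by its side pin as far as it goes while the lid is still standing, then tip the lid forward so that it comes to rest on the raised stay. Let go of everything.

Things in the scene. Friction and masses are not known exactly. Their poses are not given: they have to be found in the camera images.
- box: Open blue-grey plastic box, 240 mm along x, 260 along y, 100 high, fixed, turned up to 13 degrees. Origin: centre of its underside; z up, +x away from the robot towards the lid's hinge, +y (left) towards the side with the yellow stay. Lid hinge line: along y at x = +120 mm, z = 122 mm. Stay pivot (axis along y): x = -35, y = +120, z = 112 mm.
- lid (a joint): Pale grey flat lid, blue panel outside, 225 mm from hinge line to free edge, 260 wide, 8 thick (hinge at mid-thickness), 0.3 kg. Angle in rad: 0 = level over the box, 1.57 = upright (edge 347 mm up), 1.85 = back stop. Starts 1.55 to 1.75. Hinge friction 0.1 N m holds it near upright; tipped below about 1.1 it sinks by itself: onto the raised stay, to rest at about 0.74, or shut if the stay is down.
- stay (a joint): Yellow bar on the box's left rim, 10 mm wide, 125 mm from pivot to the centre of its black rubber tip (12 mm diameter). Angle in rad: 0 = level along the rim, pointing away from the robot at the lid; grows as the tip rises and swings towards the robot; 1.48 = stop, about upright. Starts 0 to 0.3. Light friction keeps it where it is left; raising it by the pin takes about 1 N.
- stay_pin (a point): Grip point on the axis of the stay's round yellow side pin (12 mm diameter). The pin is parallel to the pivot axis, 85 mm from the pivot, and reaches 55 mm to the left from the bar's middle plane; the point is 35 mm out (25 mm outside the box wall), free air below. The bar goes on 46 mm past the pin. Axes turn with the stay: x along the bar from the pivot, y out along the pin.

How it is judged:
On the way, in this order (a step that is already met when the one before it is completed fails the run):
1. the stay is swung up while the lid still stands (value of joint stay above 1.3 rad and value of joint lid above 1.2 rad), for 0.2 s.
2. the lid rests on the raised stay (value of joint stay above 1.3 rad and value of joint lid between 0.66 and 0.84 rad and velocity of joint lid between -0.05 and 0.05 rad/s), for 0.2 s.
At the end, for the whole second after the job is handed in: The stay is up (joint above 1.3 rad, stop at 1.48) and the lid is at rest on it, at 0.66 to 0.84 rad (about 0.74) (all of step 2); the robot touches nothing.
It also fails if it takes over 48 s, if anything falls off the work surface, if the arm or the gripper's body presses on something with over 40 N, if the wrist force passes 120 N, or if a joint passes its speed limit or range.

## Working session

There is one attempt and no reset: what is moved stays moved. The work goes in short steps, Python scripts to look and compute and a tool call to move; the robot and the scene stay as the last step left them, time stands still between calls to the robot, and variables do not carry over. Pictures are saved under pics/ and viewed, at most 10 in all, crops included, and the job is handed in when it is done.

Besides the shell and the picture viewer there is one more tool, called after ">>>" as name(argument=value, ...) on one line, values as JSON. move_arm: Moves the arm, as the interface text tells. Shifts and turns lie within -1 to 1; 1 stands for 0.1 m of shift or 60 degrees of turn. Its arguments: {"type":"object","properties":{"rows":{"type":"array","items":{"type":"array","items":{"type":"array","items":{"type":"number"}}}}},"required":["rows"]}

```bash
mkdir -p pics
cat > h.py <<'E'
import numpy as np,cv2
from station import telemetry, imaging, ticket, nets, ctrl
def world(name,uv,depth,M=None,r=2):
    M=M or imaging.camera_model(name); u,v=uv; i,j=int(round(v)),int(round(u))
    p=depth[max(0,i-r):i+r+1,max(0,j-r):j+r+1]; d=np.median(p[p>0])
    c=d*np.linalg.inv(M["K"])@np.array([u,v,1]); return M["R"].T@(c-M["t"])
def proj(name,X):
    M=imaging.camera_model(name); c=M["K"]@(M["R"]@np.array(X)+M["t"]); return c[:2]/c[2]
E
python3 - <<'E'
from h import *
s=telemetry.observe(); print(s["time"],s["tcp_pos"],s["ee_rot"],s["width"],ctrl.grip_point_offset)
ims=[]
for n in ["side","top"]:
    im,d=imaging.snapshot(n); ims.append(im); np.save(n+"d.npy",d)
    M=imaging.camera_model(n); print(n,"cam at",np.round(-M["R"].T@M["t"],3),np.round(M["R"][2],2))
    for t in ["stay_pin","box","stay","lid"]:
        for r in nets.tip_of(t,n)[:2]:
            print(n,t,np.round(r["xy"]),round(r["p"],2),np.round(world(n,r["xy"],d),3))
    for t in ["box","lid","stay"]:
        for r in nets.silhouettes(t,n)[:1]: print(n,t,r["box"],round(r["p"],2))
    cv2.imwrite(f"pics/{n}0.png",im[:,:,::-1])
E
```

```text
0.0 [ 0.13538935 -0.55829092  0.2304258 ] [-3.13974973e+00 -2.28368893e-04  2.37789905e-01] 0.08519806559540476 0.0187
side cam at [ 0.217 -0.033  0.631] [ 0.51  0.22 -0.83]
side stay_pin [235. 190.] 0.61 [0.537 0.159 0.122]Traceback (most recent call last):
  File "<stdin>", line 8, in <module>
ValueError: it knows: box, stay_pin
```

Run:
```python
from h import *
for n in ["side","top"]:
    im,d=imaging.snapshot(n); np.save(n+"d.npy",d); np.save(n+"i.npy",im)
    M=imaging.camera_model(n); print(n,"cam at",np.round(-M["R"].T@M["t"],3),np.round(M["R"][2],2))
    for t in ["stay_pin","box"]:
        for r in nets.tip_of(t,n)[:2]:
            print(n,t,np.round(r["xy"]),round(r["p"],2),np.round(world(n,r["xy"],d),3))
    for t in ["box","lid","stay"]:
        try:
          for r in nets.silhouettes(t,n)[:1]: print(n,t,r["box"],round(r["p"],2))
        except ValueError as e: print(e)
    # yellow points
    h=cv2.cvtColor(im,cv2.COLOR_RGB2HSV); m=(cv2.inRange(h,(22,130,100),(35,255,255))>0)&(d>0)
    ys,xs=np.nonzero(m); print("yellow",len(xs), [xs.min(),xs.max(),ys.min(),ys.max()] if len(xs) else 0)
    cv2.imwrite(f"pics/{n}0.png",im[:,:,::-1])
```

```text
side cam at [ 0.217 -0.033  0.631] [ 0.51  0.22 -0.83]
side stay_pin [233. 192.] 0.89 [0.534 0.16  0.122]
side box [329. 283.] 0.88 [0.506 0.002 0.006]
side box [210.2, 11.9, 512.9, 386.1] 0.56
side lid [254.5, 14.7, 516.8, 186.1] 0.97
side stay [218.4, 169.2, 271.6, 260.5] 0.62
yellow 934 [np.int64(219), np.int64(268), np.int64(176), np.int64(245)]
top cam at [0.42  0.107 0.729] [ 0.22  0.01 -0.98]
top stay_pin [250. 221.] 0.83 [0.532 0.162 0.121]
top box [347. 244.] 0.72 [0.514 0.    0.006]
top box [236.1, 65.9, 499.8, 335.4] 0.89
top lid [243.7, 64.7, 494.0, 174.1] 0.62
top stay [236.0, 188.3, 287.5, 279.9] 0.55
yellow 703 [np.int64(238), np.int64(284), np.int64(195), np.int64(266)]
```

View pics/side0.png

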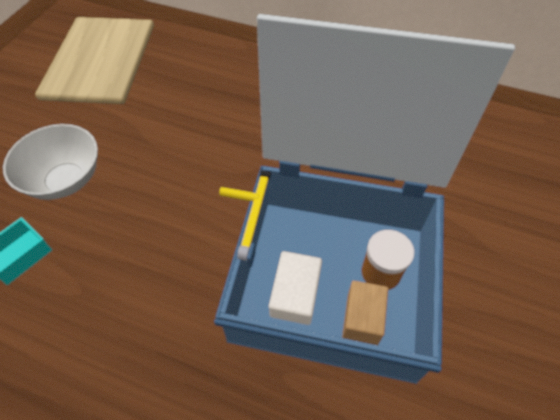

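View pics/top0.png

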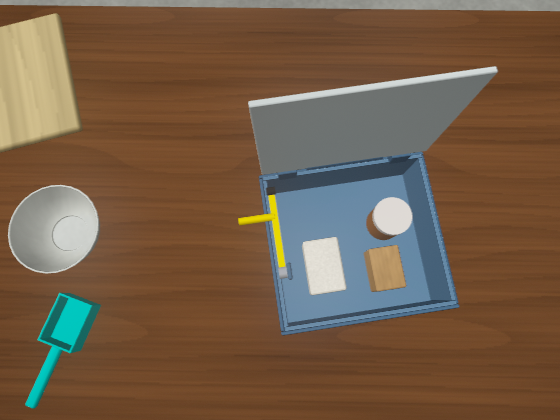

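The side view shows the pin at about (235,192) and the stay bar from (265,180) to (245,252). The box's rim corners in the top view are near (283,331), (457,305), (422,155) and (262,177). The stay lies nearly level and the lid stands.

Run:
```python
from h import *
n="top";M=imaging.camera_model(n)
C=-M["R"].T@M["t"]
def ray(uv,z):
    d=M["R"].T@np.linalg.inv(M["K"])@np.array([*uv,1.]); return C+d*(z-C[2])/d[2]
c=np.array([ray(p,.1)[:2] for p in [(283,332),(457,305),(422,155),(262,177)]]);print(c.round(3))
r=cv2.minAreaRect(c.astype(np.float32)); print(r)
left=c[3]-c[0];right=c[2]-c[1];print(np.degrees(np.arctan2(left[1],left[0])),np.degrees(np.arctan2(right[1],right[0])),np.linalg.norm(left),np.linalg.norm(right))
nr=c[0]-c[1];print("from near side",np.degrees(np.arctan2(-nr[0],nr[1])),np.linalg.norm(nr))
for m in ["top","side"]:
    im=np.load(m+"i.npy");d=np.load(m+"d.npy");h=cv2.cvtColor(im,cv2.COLOR_RGB2HSV)
    ys,xs=np.nonzero((cv2.inRange(h,(22,130,100),(35,255,255))>0)&(d>0))
    P=np.array([world(m,(x,y),d,r=0) for x,y in zip(xs,ys)])
    # lid pts: grey
    i=np.argmin(xs);print(m,"pin end",P[i].round(3)); i=np.argmin(ys);print("bar far end",P[i].round(3)); i=np.argmax(ys);print("near",P[i].round(3))
d=np.load("sided.npy")
L=np.array([world("side",(x,y),d) for x in range(290,470,10) for y in range(50,150,10)])
ct=L.mean(0);nv=np.linalg.svd(L-ct)[2][2];print("lid plane",ct,nv,"yaw",np.degrees(np.arctan(nv[1]/nv[0])),"tilt",np.degrees(np.arcsin(nv[2])))
```

```text
[[ 0.37   0.11 ]
 [ 0.413 -0.149]
 [ 0.649 -0.11 ]
 [ 0.608  0.148]]
((0.50968337059021, -0.000826224684715271), (0.24034690856933594, 0.2624169886112213), 9.009221076965332)
8.999672015171903 9.338307160580857 0.2403469090912651 0.23845469733454414
from near side 9.423218788367967 0.2624238395051224
top pin end [0.536 0.181 0.121]
bar far end [0.573 0.136 0.123]
near [0.466 0.117 0.115]
side pin end [ 0.608  0.233 -0.002]
bar far end [0.573 0.137 0.122]
near [0.465 0.115 0.116]
lid plane [0.62954666 0.01218228 0.26270321] [ 0.98609554  0.1656091  -0.01375579] yaw 9.533530403529792 tilt -0.7881733906692078
```

>>> move_arm(rows=[[[40, 0, 0, 0, -0.119], [40, 0, 0, 0, -0.119], [40, 0, 0, 0, -0.119], [40, 0, 0, 0, -0.119], [40, 0, 0, 0, -0.119], [40, 0, 0, 0, -0.119], [40, 0, 0, 0, -0.119], [40, 0, 0, 0, -0.119], [40, 0, 0, 0, -0.119], [40, 0, 0, 0, -0.119]]])

```text
time: 1.58
tcp_pos: [0.1354, -0.5589, 0.2313]
ee_rot: [3.142, 0.0, 1.49]
ft_force: [-0.1, 0.1, 1.1]
width: 0.0401
grip_force: 0.0
```

>>> move_arm(rows=[[[40, 0, 0, 0, -0.119], [40, 0, 0, 0, -0.119], [40, 0, 0, 0, 0]]])

```text
time: 1.83
tcp_pos: [0.1355, -0.5588, 0.2313]
ee_rot: [3.142, 0.0, 1.735]
ft_force: [0.0, 0.2, -0.3]
width: 0.0403
grip_force: 0.0
```

>>> move_arm(rows=[[[40, 0.272, 0.212, 0, 0], [40, 0.272, 0.212, 0, 0], [40, 0.272, 0.212, 0, 0], [40, 0.272, 0.212, 0, 0], [40, 0.272, 0.212, 0, 0], [40, 0.272, 0.212, 0, 0], [40, 0.272, 0.212, 0, 0], [40, 0.272, 0.212, 0, 0], [40, 0.272, 0.212, 0, 0], [40, 0.272, 0.212, 0, 0]]])

```text
time: 2.67
tcp_pos: [0.3011, -0.2546, 0.2315]
ee_rot: [3.141, 0.001, 1.729]
ft_force: [1.2, -0.1, 0.1]
width: 0.04
grip_force: 0.0
```

>>> move_arm(rows=[[[40, 0.272, 0.212, 0, 0], [40, 0.272, 0.212, 0, 0], [40, 0.272, 0.212, 0, 0], [40, 0.272, 0.212, 0, 0], [40, 0.272, 0.212, 0, 0], [40, 0.272, 0.212, 0, 0], [40, 0.272, 0.212, 0, 0], [40, 0.272, 0.212, 0, 0], [40, 0.272, 0.212, 0, 0], [40, 0.272, 0.212, 0, 0]]])

```text
time: 3.5
tcp_pos: [0.4664, 0.0483, 0.2315]
ee_rot: [3.141, 0.0, 1.73]
ft_force: [1.5, 0.4, -0.5]
width: 0.0399
grip_force: 0.0
```

>>> move_arm(rows=[[[40, 0.272, 0.212, 0, 0], [40, 0.272, 0.212, 0, 0], [40, 0.272, 0.212, 0, 0], [40, 0.272, 0.212, 0, 0], [40, 0, 0, 0, 0], [40, 0, 0, 0, 0]]])

```text
time: 4.0
tcp_pos: [0.5324, 0.169, 0.2307]
ee_rot: [-3.141, 0.0, 1.733]
ft_force: [0.1, -1.0, -0.4]
width: 0.0402
grip_force: 0.0
```

Run:
```python
from h import *
s=telemetry.observe(); print(s["tcp_pos"],s["ee_rot"])
M=imaging.camera_model("wrist"); im,d=imaging.snapshot("wrist")
for r in nets.tip_of("stay_pin","wrist")[:2]: print(r["xy"],r["p"],world("wrist",r["xy"],d,M))
cv2.imwrite("pics/w1.png",im[:,:,::-1])
```

```text
[0.53241988 0.16899551 0.23074316] [-3.14088739e+00  2.53869328e-04  1.73330610e+00]
[281.7, 215.5] 0.81 [0.53620639 0.1616784  0.12210775]
```

View pics/w1.png

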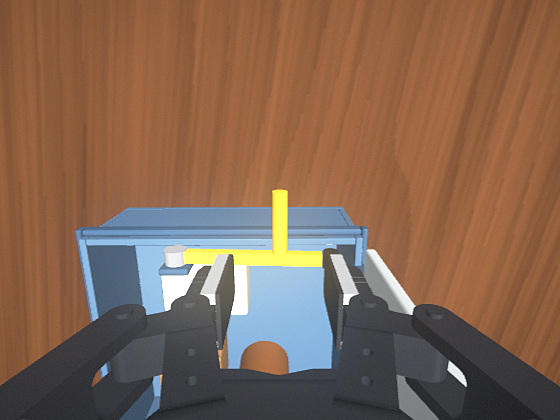

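The wrist view shows the pin upright in the picture at column 280, centred between the fingers (columns 215 to 345), and the fingers clear of the bar.

>>> move_arm(rows=[[[40, -0.05, 0.02, 0.2, 0], [40, 0, 0, 0.28, 0], [40, 0, 0, 0.28, 0], [40, 0, 0, 0.28, 0], [40, 0, 0, 0.28, 0], [40, 0, 0, 0, 0], [0, 0, 0, 0, 0], [0, 0, 0, 0, 0], [0, 0, 0, 0, 0], [0, 0, 0, 0, 0]]])

```text
time: 4.93
tcp_pos: [0.5339, 0.1621, 0.1007]
ee_rot: [-3.141, 0.001, 1.733]
ft_force: [-3.1, -3.2, 1.2]
width: 0.0101
grip_force: 58.5
```

>>> move_arm(rows=[[[0, 0, 0, 0, 0], [0, 0, 0, 0, 0], [0, 0, 0, 0, 0]]])

```text
time: 5.18
tcp_pos: [0.5339, 0.1622, 0.1002]
ee_rot: [-3.14, 0.001, 1.734]
ft_force: [-3.5, -3.9, 0.9]
width: 0.0098
grip_force: 58.5
```

>>> move_arm(rows=[[[0, 0, -0.016, -0.135, 0], [0, 0, -0.037, -0.13, 0], [0, 0, -0.058, -0.123, 0], [0, 0, -0.077, -0.113, 0], [0, 0, -0.094, -0.098, 0], [0, 0, 0, 0, 0]]])

```text
time: 5.68
tcp_pos: [0.5075, 0.1579, 0.1621]
ee_rot: [3.136, 0.002, 1.734]
ft_force: [1.8, -4.3, -2.1]
width: 0.0097
grip_force: 59.2
```

Run:
```python
from h import *
im,d=imaging.snapshot("top")
cv2.imwrite("pics/t2.png",im[:,:,::-1])
```

```text
(no output)
```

View pics/t2.png

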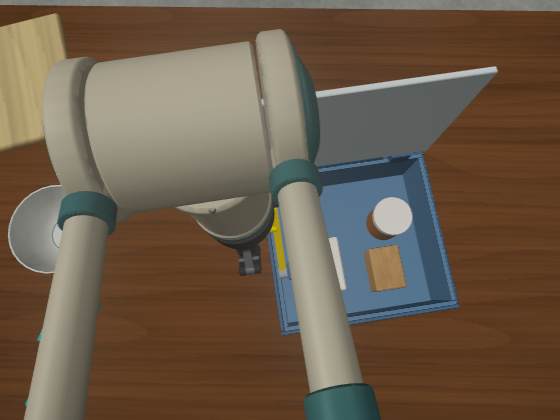

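The arm hides most of the stay, but the yellow bar is visible at (278,250). The lid still stands and the forces are low, so I continue the arc.

>>> move_arm(rows=[[[0, 0, -0.108, -0.082, 0], [0, 0, -0.12, -0.064, 0], [0, 0, -0.128, -0.044, 0], [0, 0, -0.117, -0.022, 0], [0, 0, 0, 0, 0], [0, 0, 0, 0, 0], [0, 0, 0, 0, 0]]])

```text
time: 6.32
tcp_pos: [0.468, 0.1515, 0.1858]
ee_rot: [3.122, 0.001, 1.733]
ft_force: [6.6, -3.6, 15.3]
width: 0.0093
grip_force: 59.0
```

Run:
```python
from h import *
for n in ["side","top","wrist"]:
    M=imaging.camera_model(n); im,d=imaging.snapshot(n); cv2.imwrite(f"pics/{n}3.png",im[:,:,::-1])
    h=cv2.cvtColor(im,cv2.COLOR_RGB2HSV); m=(cv2.inRange(h,(22,130,100),(35,255,255))>0)&(d>0)
    ys,xs=np.nonzero(m)
    if len(xs)>5:
        P=np.array([world(n,(x,y),d,M,0) for x,y in zip(xs,ys)]); print(n,len(xs),P[P[:,2].argmax()].round(3),P[P[:,2].argmin()].round(3))
```

```text
side 820 [0.478 0.11  0.235] [ 0.599  0.204 -0.002]
wrist 3451 [0.468 0.161 0.26 ] [ 0.521 -0.041  0.005]
```

View pics/side3.png

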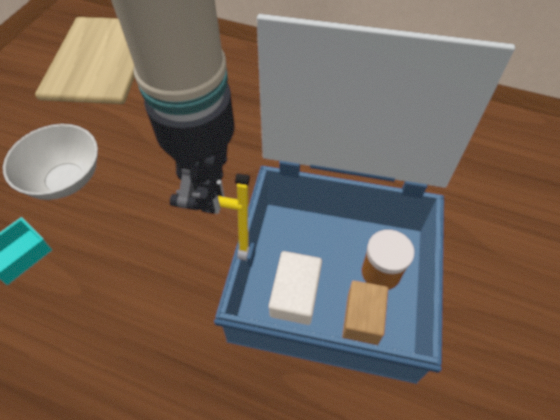

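The side view shows the stay raised, with its tip at (242,180) and the pin held at (225,202), and the lid still standing. The angle is about 1.37, so I loosen the grip and nudge the pin to the stop.

>>> move_arm(rows=[[[24, 0, 0, 0, 0], [24, 0, 0, 0, 0], [24, 0, 0, 0, 0], [24, 0, -0.03, 0, 0], [24, 0, -0.03, 0, 0], [24, 0, -0.03, 0, 0], [24, 0, -0.03, 0, 0], [24, 0, 0, 0, 0]]])

```text
time: 7.13
tcp_pos: [0.4512, 0.1495, 0.1803]
ee_rot: [3.135, -0.0, 1.733]
ft_force: [8.2, 1.4, -6.5]
width: 0.0239
grip_force: 4.1
```

```bash
cat > a.py <<'E'
from h import *
s=telemetry.observe(); print(s["time"],s["tcp_pos"],s["ee_rot"],s["ft_force"],s["width"])
n="side"; im,d=imaging.snapshot(n); h=cv2.cvtColor(im,cv2.COLOR_RGB2HSV); m=(cv2.inRange(h,(22,130,100),(35,255,255))>0)&(d>0)
P=np.array([world(n,(x,y),d,None,0) for y,x in np.argwhere(m)])
ps=np.radians(9.3);q=P-[.510,-.001,0];bx=q[:,0]*np.cos(ps)+q[:,1]*np.sin(ps);by=-q[:,0]*np.sin(ps)+q[:,1]*np.cos(ps)
k=(by>.108)&(by<.132)&(P[:,2]>.11)
p=np.polyfit(P[k,2],bx[k],1);print(k.sum(),"stay angle",np.pi/2-np.arctan(p[0]),"bx at z.112",np.polyval(p,.112),"zmax",P[k,2].max())
L=np.array([world("side",(x,y),d) for x in range(330,450,10) for y in range(60,150,10)])
c=L.mean(0);nv=np.linalg.svd(L-c)[2][2];nv*=np.sign(nv[0]);print("lid",np.pi/2-np.arcsin(nv[2]),c)
cv2.imwrite("pics/a%d.png"%(s["time"]*100),im[:,:,::-1])
E
python3 a.py
```

```text
7.1333 [0.45115491 0.14954947 0.1802856 ] [ 3.13458506e+00 -4.70050608e-04  1.73309945e+00] [ 8.1575897   1.403013   -6.48019597] 0.023889271176009315
597 stay angle 1.4849170675182914 bx at z.112 -0.036784715652255606 zmax 0.23715798480249575
lid 1.5864700247906152 [ 0.63173011 -0.00105995  0.25807949]
```

>>> move_arm(rows=[[[40, 0, 0, 0, 0], [40, 0, 0, 0, 0], [40, 0, 0, 0, 0], [40, 0, 0, -0.1, 0], [40, 0, 0, -0.3, 0], [40, 0, 0, -0.4, 0], [40, 0, 0, -0.4, 0], [40, 0, 0, -0.4, 0], [40, 0, 0, -0.4, 0], [0, 0, 0, -0.3, 0]]])

```text
time: 8.02
tcp_pos: [0.4481, 0.1489, 0.4149]
ee_rot: [3.137, -0.0, 1.733]
ft_force: [0.8, -0.2, 0.1]
width: 0.0294
grip_force: 0.0
```

```bash
python3 a.py
```

```text
8.0167 [0.44807483 0.14888903 0.41487592] [ 3.13719448e+00 -2.31433507e-05  1.73330364e+00] [ 0.78696386 -0.157458    0.08561432] 0.02936717100917602
596 stay angle 1.481135607022614 bx at z.112 -0.03679214370963934 zmax 0.23708780893920783
lid 1.5869491662754043 [ 0.63170256 -0.00106386  0.25810624]
```

>>> move_arm(rows=[[[0, -0.222, 0.281, 0, 0], [0, -0.222, 0.281, 0, 0], [0, -0.222, 0.281, 0, 0], [0, -0.222, 0.281, 0, 0], [0, -0.222, 0.281, 0, 0], [0, -0.222, 0.281, 0, 0], [0, -0.222, 0.281, 0, 0], [0, -0.222, 0.281, 0, 0], [0, 0, 0, 0, 0], [0, 0, 0, 0, 0]]])

```text
time: 8.9
tcp_pos: [0.7002, 0.0086, 0.4077]
ee_rot: [-3.137, -0.001, 1.731]
ft_force: [-0.2, 1.1, 1.0]
width: 0.0001
grip_force: 0.0
```

```bash
python3 a.py; ls pics
```

```text
8.9 [0.7001581  0.00864758 0.40767985] [-3.13739079e+00 -9.79347904e-04  1.73127490e+00] [-0.17350501  1.08361776  1.03037478] 7.751024063319224e-05
600 stay angle 1.481295576860329 bx at z.112 -0.03681971470551947 zmax 0.23613456777377628
lid 1.5862634971163265 [ 0.63173689 -0.00106457  0.25807342]
a713.png
a801.png
a890.png
side0.png
side3.png
t2.png
top0.png
top3.png
w1.png
wrist3.png
```

>>> move_arm(rows=[[[0, 0, 0, 0.3, 0], [0, 0, 0, 0.4, 0], [0, 0, 0, 0.3, 0], [0, 0, 0, 0, 0], [0, 0, -0.15, 0, 0], [0, 0, -0.15, 0, 0], [0, 0, -0.1, 0, 0], [0, 0, -0.1, 0, 0], [0, 0, -0.1, 0, 0], [0, 0, 0, 0, 0]]])

```text
time: 9.78
tcp_pos: [0.6381, 0.0004, 0.313]
ee_rot: [3.14, 0.001, 1.733]
ft_force: [0.2, -0.8, 0.3]
width: 0.0
grip_force: 0.0
```

```bash
python3 a.py
```

```text
9.7833 [6.38115523e-01 4.17701351e-04 3.13028542e-01] [3.13957103e+00 8.70540837e-04 1.73339580e+00] [ 0.21331043 -0.84542436  0.32712183] 2.234068965769241e-05
598 stay angle 1.4824404418822448 bx at z.112 -0.036737068034748646 zmax 0.23680338249921337
lid 1.5047686522831567 [ 0.61990652 -0.00197515  0.26839515]
```

View pics/a890.png

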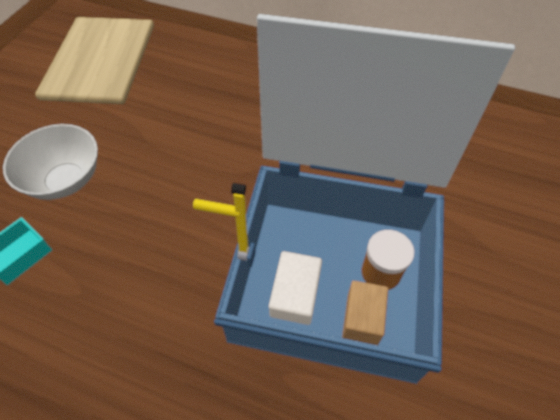

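The side view shows the stay free and upright from (243,252) to (238,188). The lid has since begun tipping (1.50), so I keep pulling.

>>> move_arm(rows=[[[0, 0, -0.1, 0.01, 0], [0, 0, -0.1, 0.02, 0], [0, 0, -0.1, 0.02, 0], [0, 0, -0.1, 0.02, 0], [0, 0, -0.1, 0.02, 0], [0, 0, -0.1, 0.02, 0], [0, 0, -0.1, 0.02, 0], [0, 0, -0.1, 0.02, 0], [0, 0, 0, 0, 0], [0, 0, 0, 0, 0]]])

```text
time: 10.67
tcp_pos: [0.561, -0.0127, 0.2957]
ee_rot: [3.141, 0.0, 1.733]
ft_force: [-0.6, -0.4, -0.2]
width: 0.0001
grip_force: 0.0
```

```bash
python3 a.py
```

```text
10.6667 [ 0.56096088 -0.01266629  0.29566182] [3.14089469e+00 1.68004496e-04 1.73305531e+00] [-0.56793768 -0.41537035 -0.18823217] 0.0001243824458887397
599 stay angle 1.4823839008403736 bx at z.112 -0.03679839737649114 zmax 0.23685503705854577
lid 0.6426312211917546 [0.91607937 0.0223658  0.0193843 ]
```

>>> move_arm(rows=[[[0, 0, 0.1, 0, 0], [0, 0, 0.1, 0, 0], [0, 0, 0, 0, 0], [0, 0, 0, 0, 0], [0, 0, 0, 0, 0]]])

```text
time: 11.13
tcp_pos: [0.5809, -0.0094, 0.2949]
ee_rot: [-3.141, -0.0, 1.733]
ft_force: [-0.4, -0.2, -0.2]
width: 0.0003
grip_force: 0.0
```

```bash
python3 a.py; ls -t pics|head -1; cp $(ls -t pics/*|head -1) pics/v.png
```

```text
11.1333 [ 0.58089479 -0.00935162  0.29490905] [-3.14057344e+00 -1.34931503e-04  1.73345808e+00] [-0.40140173 -0.2497957  -0.22435572] 0.00027978266155807613
599 stay angle 1.481992436918298 bx at z.112 -0.03677603659920906 zmax 0.23636877683942034
lid 0.6328390098841143 [ 0.9816709   0.02728425 -0.0398477 ]
a1113.png
```

View pics/v.png

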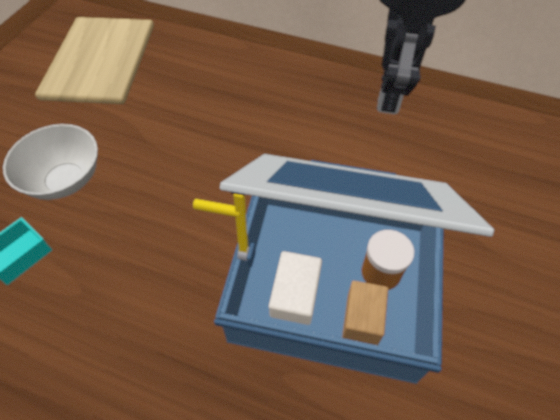

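The lid rests on the raised stay (front edge from (225,187) to (490,230)) and the gripper is clear behind it. I lift away and check the angle.

>>> move_arm(rows=[[[0, 0, 0, -0.3, 0], [0, 0, 0, -0.4, 0], [0, 0, 0, -0.4, 0], [0, 0, 0, 0, 0], [0, 0, 0, 0, 0], [0, 0, 0, 0, 0]]])

```text
time: 11.68
tcp_pos: [0.5802, -0.0094, 0.4053]
ee_rot: [-3.141, 0.0, 1.733]
ft_force: [0.2, 0.9, -0.4]
width: -0.0001
grip_force: 0.0
```

```bash
python3 a.py | grep -v lid
python3 - <<'E'
from h import *
im,d=imaging.snapshot("side")
L=np.array([world("side",(x,y),d,None,1) for x in range(300,420,10) for y in range(178,196,4)])
c=L.mean(0);nv=np.linalg.svd(L-c)[2][2];nv*=np.sign(nv[2]);print("lid",np.arccos(nv[2]),c,nv)
print(telemetry.observe()["tcp_pos"],telemetry.observe()["ft_force"])
E
```

```text
11.6833 [ 0.58023005 -0.00942802  0.40529833] [-3.14149347e+00  5.74220443e-05  1.73315321e+00] [ 0.15795768  0.94737776 -0.37599118] -0.00012109260170999269
598 stay angle 1.4831471654128516 bx at z.112 -0.036684190224384364 zmax 0.23559732206736106
lid 0.724139446926682 [ 0.53196658 -0.00230624  0.21943389] [0.65278062 0.11301274 0.74906981]
[ 0.57989292 -0.00937214  0.40382096] [-0.5715954  -0.90799448 -0.4072876 ]
```

```bash
python3 -c "
from station import ticket; print(ticket.finish_job())"
```

```text
the job is handed in; nothing more can be done
None
```

The lid is propped on the raised stay and the job is handed in: I measured the stay at about 1.48 rad and the lid at about 0.72 rad, with the gripper clear of everything, at 11.7 s on the robot's clock; no verdict came back.

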